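Shut the document chest and pin its hasp

ROBOT

A 7-joint arm with a two-finger parallel gripper is mounted at the origin on the work surface. World frame = base frame: x ahead of the robot, y to its left, z up, the work surface at z = 0. Lengths are in m, angles in degrees, forces in N, time in s.
With the tool pointing down it reaches from about 0.35 to 0.775 m from the base axis. Payload 3.1 kg.
Tool frame: the origin (TCP) lies on the centre line of the jaws, within the pads' length; the fingertips stand 17 mm ahead of it and the grasp point (between the pads) lies 2 mm behind it (robot.tip_reach is the distance from the TCP to the fingertips, in m); z points along the fingers, y is the line along which they close (so a half turn about z gives the same grasp; the last joint's range is limited). The gripper opens to 85 mm and grips with 20 to 120 N. Pads are 22 mm wide; open, the fingers measure 114 mm over their backs; the gripper's body (76 mm by 85 mm) begins 54 mm behind the grasp point. The pads swing forward as they close: fully open they stand 13 mm farther back than shut.
Start: joints at [63.214, 17.813, 0.802, 86.603, -0.252, 75.585, -1.558], TCP at [0.227, -0.501, 0.248] pointing down, gripper open.
Joint ranges: [-154.91, 154.91], [-16.99, 109.72], [-72.82, 74.43], [7.12, 147.25], [-82.49, 262.49], [11.32, 116.49], [-174.64, 174.64]. Speed limits (degrees/s): [159.86, 159.86, 180, 180, 180, 180, 180].

INTERFACE

Orientations are given as [roll, pitch, yaw] about the fixed x, y, z axes, in that order (R = Rz(yaw) Ry(pitch) Rx(roll)).
In Python, from station import robot, fingers, vision, workorder, recognise gives the robot as it stands. Calls block until the motion is done:
- robot.move_to(position, orientation): joint-space move of the TCP to a pose.
- robot.line_to(position, orientation=None, velocity=0.15, f_stop=None): straight line of the TCP; orientation=None keeps the orientation; velocity is the mean speed in m/s. With f_stop (N) it stops when the force on the tool has changed by that much, and returns True; else False.
- robot.move_j(angles): joint-space move.
- fingers.gripper_to(opening, force=None): opening from 0.0 (shut) to 1.0 (fully open); force is the grip in N (None keeps the last); returns when the fingers have stopped.
- robot.pause(seconds).
- robot.inverse_kinematics(position, orientation): joint angles nearest the present ones, or None.
- vision.grab_frame(name): name is "scene" or "top"; returns the picture (400x640x3 uint8, red, green, blue); there is no depth.
- vision.calibration(name): a dict with "mtx" (3x3 intrinsics, pixels), "k1" (the pictures are not rectified: a ray, as slopes to the right and down, at radius r is drawn at 1 + k1 r^2 times it, then the intrinsics apply), "extrinsics" (4x4, takes a point from world to camera coordinates). Camera axes: x right, y up, looking along -z (the intrinsics and any distortion apply to the point x, -y, -z); pixel columns grow to the right and rows downward; lengths in m; the calibration is good to about 2 mm. A picture is of the moment at which its call begins. calibration takes no time and is no camera call.
A pose or a line that the arm cannot do raises robot.PlanningError and nothing moves.
- workorder.close_job(): hands the job in; it is judged then, once.
Trained networks look in the newest picture that a camera, given by its name, has taken for a name from the list of things; names that differ only in an ending like _2 or _b are one class to them, and where a whole thing is asked for, a point or a joint stands for the part that bears it (a point fixed in the world has none). Each returns a list of dicts, best first, with "p" (0 to 1); they miss things now and then, are a little off and sometimes report something else, mostly with a low value. They report only what shows in the picture. A call takes as long as a camera call. They do not tell look-alikes from the thing itself.
- recognise(label, camera): "rect" ([centre column, centre row, width, height] in pixels, round what is visible of it).
Readings, each from a call of its own:
- robot.current_time_s(): time.
- robot.current_joint_positions(): joint angles.
- robot.current_dq(): joint speeds.
- robot.current_joint_torque(): joint torques, N m.
- robot.current_tool_pos(): TCP position.
- robot.current_eef_rot(): TCP orientation.
- robot.current_contact_force(): force on the tool from outside, world axes, zero at the start.
- robot.current_torque(): the same for the moment, N m.
- robot.current_finger_gap(): opening from 0.0 (shut) to 1.0 (fully open).
- robot.current_gripper_force(): force on a finger pad.
Only numpy, scipy, OpenCV 4.12 (cv2) and the standard library are available. Lean on these libraries where they do the work, as an engineer would, in place of code of your own. Each camera call takes 0.05 s, during which the arm holds its last target. There are 200 camera calls.

TASK

Shut the lid of the document chest completely, so that the lug on the lid lies in the fork on the chest's front. Then take the headed brass pin from its wooden rest and push it through the fork and the lug until its head is fully home against the side of the fork, from either side. Let go of it, and leave the book, the mug and the globe where they are.

Things in the scene. Friction and masses are not known exactly. Their poses are not given: they have to be found in the camera images.
- lid (a joint): Dark wood lid, 200 x 240 x 14 mm, hinged along the chest's far top edge. 0 = shut (its stop), grows as it opens, rad; starts between 0.5 and 1.0. A friction hinge: it stays where it is left and takes about 2 to 4 N at the front edge to close. Shut, its top is 104 mm above the desk.
- lid_hinge (a point): Middle of the lid's hinge axis (y) at the chest's far top edge, 90 mm above the desk. Axes as the chest's. With the lid open by angle a, its underside runs from here along (-cos a, 0, sin a) for 200 mm and 120 mm either way in y; its top face is 14 mm off that along (sin a, 0, cos a).
- chest: Open-topped dark wood chest holding papers, fixed to the desk, 200 mm deep (x) x 240 mm wide (y) x 90 mm high. Origin: centre of its underside on the desk. Its -x side is its front and carries the brass fork; the lid is hinged on its +x side. z up.
- fork (a point): Centre of the brass fork's holes, midway between its two upright cheeks, 32 mm in front of the chest's front and 137 mm above the desk. Axes as the chest's; the holes (20 mm wide) run along y. Cheeks: 10 mm thick (y), 52 mm (x) x 54 mm (z, top at 164 mm), 16 mm gap, outer faces at y = +18 and -18 mm. Beside fork and lug nothing of the chest, lid shut, is higher than 104 mm.
- lug (a point): Centre of the 20 mm hole (along y) in the brass lug on the middle of the lid's front edge: an upright eye plate 48 x 48 mm, 12 mm thick, in front of the lid, on a strap 12 mm wide and 10 mm high lying on the lid's top. 232 mm in front of the hinge axis, 47 mm above the lid's underside; coincides with the fork's centre when the lid is shut.
- pin: Loose brass headed pin, 126 mm long, 0.15 to 0.31 kg, round all over. Origin: on its axis at the head's seating face; x points along the shank to the tip. Shank 16 mm thick, 90 mm long, tapering to 6 mm over its last 14 mm; head 34 mm across, x 0 to -8 mm; grip knob 20 mm thick, x -8 to -36 mm. Starts level in the rest, axis 45 mm above the desk, head and knob clear of the rest's posts.
- pin_tip (a point): Middle of the pin's tip, 90 mm from its origin along x.
- rest: Dark wood pin rest fixed to the desk left or right of the chest: foot 96 x 56 x 12 mm, two notched posts 12 mm thick, 34 mm wide, 47 mm high, in which the pin lies along the rest's x; it lifts straight up. Origin: centre of its underside; the pin's origin starts 45 mm towards -x from it.
- book: Bystander: closed green book lying flat, 130 x 190 x 36 mm, on the side of the chest away from the rest; origin centre of its underside.
- mug: Bystander: white mug, 80 mm wide, 95 mm high, beside the far end of the chest; origin centre of its underside, handle at its +y.
- globe: Bystander: small blue desk globe with brass meridian, 112 mm wide, 180 mm high, beside the far end of the chest, on the other side; origin centre of its foot.
Not all that is in view belongs to the job. Of the things like the pin, leave any that is green; of the rest the smaller one is meant.

How it is judged (in metres and radians):
On the way:
1. the lid is shut before the pin goes in (value of joint lid below 0.03 rad and distance between pin and fork above 0.11 m), for 0.2 s.
At the end, for the whole second after the job is handed in: Lid shut (within 0.03 rad); pin through both cheeks and the lug, along the holes (0.12 rad, origin within 4 mm of their axis), tip beyond the far cheek, head's seating face within 4 mm of a cheek's outer face on either side; at rest and released (value of joint lid below 0.03 rad and x of pin in the frame of fork between -0.004 and 0.004 m and z of pin in the frame of fork between -0.004 and 0.004 m and (y of pin in the frame of fork between 0.015 and 0.022 m or y of pin in the frame of fork between -0.022 and -0.015 m) and ((y of pin_tip in the frame of fork below -0.06 m and y of pin in the frame of fork above 0 m) or (y of pin_tip in the frame of fork above 0.06 m and y of pin in the frame of fork below 0 m)) and angle between the x axis of pin and the y axis of fork, either way round below 0.12 rad and linear speed of pin below 0.02 m/s); the robot touches nothing.
It fails at once if the book is moved by more than 30 mm or tipped (distance of book from where it was at the start of the episode above 0.03 m or angle between book's own z axis and vertical above 0.4 rad).
It fails at once if the mug is moved by more than 30 mm or tipped (distance of mug from where it was at the start of the episode above 0.03 m or angle between mug's own z axis and vertical above 0.4 rad).
It fails at once if the globe is moved by more than 30 mm or tipped (distance of globe from where it was at the start of the episode above 0.03 m or angle between globe's own z axis and vertical above 0.4 rad).
It also fails if it takes over 59 s, if anything falls off the work surface, if the arm or the gripper's body presses on something with over 40 N, if the wrist force passes 120 N, or if a joint passes its speed limit or range.

## Working session

There is one attempt and no reset: what is moved stays moved. The work goes in short steps, each a Python script; the robot and the scene stay as the last script left them, time stands still between calls to the robot, and variables do not carry over. Pictures are saved under pics/ and viewed, at most 10 in all, crops included, and the job is handed in when it is done.

```bash
mkdir -p pics; ls; python3 - <<'E'
from station import robot, fingers, vision, workorder, recognise
import cv2,numpy as np
for c in("scene","top"):
    im=vision.grab_frame(c); cv2.imwrite(f"pics/{c}0.png",im[...,::-1])
    k=vision.calibration(c); print(c,np.round(k["mtx"],1).tolist(),k["k1"]); print(np.round(k["extrinsics"],4).tolist())
    for n in("pin","rest","chest","lid","fork","lug","book","mug","globe"):
        print(n,[(np.round(d["rect"],1).tolist(),round(d["p"],2)) for d in recognise(n,c)[:4]])
print(robot.current_time_s())
E
```

```text
pics
scene [[507.9, 0.0, 327.0], [0.0, 507.9, 195.9], [0.0, 0.0, 1.0]] -0.042672051876201544
[[0.2754, 0.9613, 0.0097, -0.0887], [-0.7994, 0.2233, 0.5578, 0.3789], [0.5341, -0.1614, 0.8299, -1.7039], [0.0, 0.0, 0.0, 1.0]]
pin [([144.0, 256.9, 23.2, 60.9], 0.85), ([221.8, 185.3, 40.7, 21.0], 0.64), ([213.7, 233.6, 45.3, 28.9], 0.63)]
rest [([225.0, 233.8, 40.4, 36.6], 0.84)]
chest [([381.8, 202.4, 102.8, 113.9], 0.68), ([380.9, 206.8, 105.6, 129.0], 0.55), ([213.1, 231.9, 39.3, 26.5], 0.3)]
lid [([380.4, 202.5, 107.1, 113.0], 0.55)]
fork [([379.1, 206.9, 106.9, 125.6], 0.81), ([383.2, 200.4, 103.9, 110.6], 0.58), ([464.0, 165.3, 78.2, 55.8], 0.55)]
lug [([382.9, 199.8, 102.9, 113.7], 0.72)]
book [([461.9, 164.8, 80.9, 58.7], 0.71), ([383.6, 200.4, 105.7, 109.4], 0.66)]
mug [([479.4, 222.4, 42.9, 44.3], 0.58)]
globe [([248.6, 278.8, 52.5, 59.4], 0.57)]
top [[434.4, 0.0, 317.0], [0.0, 434.4, 202.6], [0.0, 0.0, 1.0]] -0.07584830685306934
[[-0.0027, -0.9999, -0.0113, -0.0617], [0.9976, -0.0035, 0.0693, -0.5335], [-0.0694, -0.0111, 0.9975, -1.2265], [0.0, 0.0, 0.0, 1.0]]
pin [([425.4, 205.1, 33.9, 20.6], 0.74), ([486.5, 204.6, 18.6, 57.8], 0.64), ([411.3, 264.4, 41.4, 29.0], 0.64), ([270.2, 178.5, 103.3, 103.6], 0.39)]
rest [([418.1, 214.1, 36.9, 27.7], 0.73)]
chest [([270.2, 178.5, 104.0, 98.4], 0.57)]
lid [([271.8, 169.1, 102.8, 76.3], 0.7)]
fork [([271.3, 180.8, 108.8, 102.6], 0.67)]
lug [([270.0, 167.4, 108.4, 75.0], 0.59)]
book [([170.6, 222.4, 71.0, 51.7], 0.61)]
mug [([188.2, 149.2, 38.3, 38.5], 0.66)]
globe [([404.7, 143.4, 47.8, 43.0], 0.81)]
1.0
```

```bash
python3 - <<'E'
import cv2
t=cv2.imread("pics/top0.png"); s=cv2.imread("pics/scene0.png")
cv2.imwrite("pics/topc.png",cv2.resize(t[120:320,130:530],None,fx=2,fy=2,interpolation=cv2.INTER_CUBIC)) 
cv2.imwrite("pics/scenec.png",cv2.resize(s[110:330,120:520],None,fx=2,fy=2,interpolation=cv2.INTER_CUBIC))
E
```

```text
(no output)
```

View pics/topc.png

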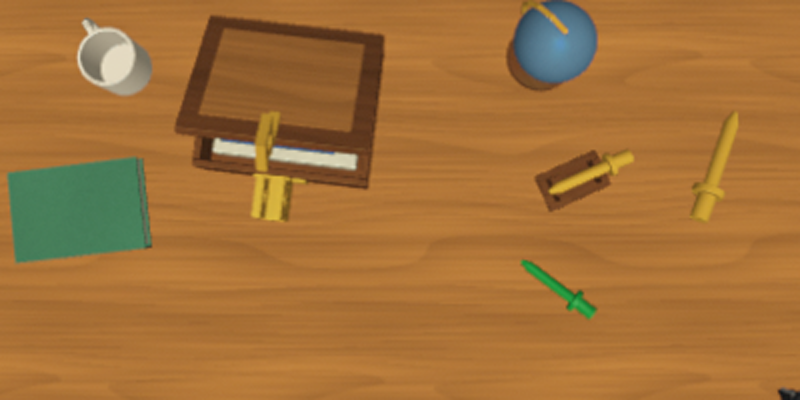

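View pics/scenec.png

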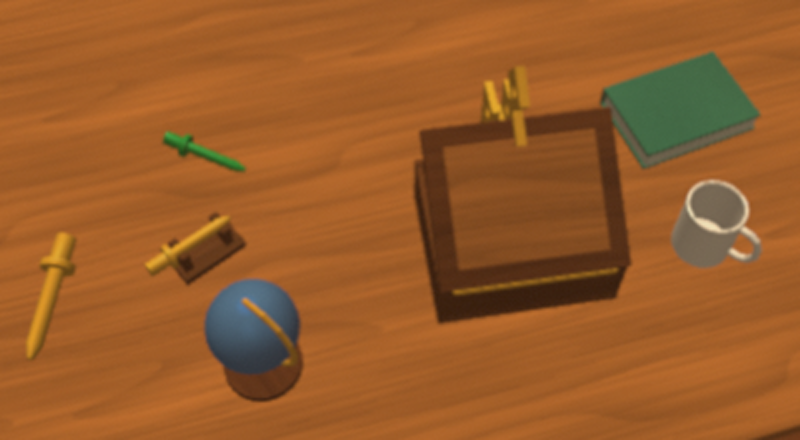

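The pictures show three pin-like things in the top view:
- brass pin in the rest, about (425,206)
- larger brass pin lying on the desk, about (487,205)
- green pin, about (410,264)

The one meant is the brass pin in the rest: it isn't green and it's the smaller of the two brass ones. I'll enlarge it to confirm, along with the chest.

```bash
python3 - <<'E'
import cv2,numpy as np
t=cv2.imread("pics/top0.png"); s=cv2.imread("pics/scene0.png")
def crop(im,x,y,w,h,f): 
    o=cv2.resize(im[y:y+h,x:x+w],(w*f,h*f),interpolation=cv2.INTER_CUBIC)
    for i in range(0,w,10): cv2.putText(o,str(x+i),(i*f,8),0,.28,(255,255,255),1); cv2.line(o,(i*f,8),(i*f,14),(255,255,255),1)
    for i in range(10,h,10): cv2.putText(o,str(y+i),(0,i*f+3),0,.28,(255,255,255),1); cv2.line(o,(18,i*f),(24,i*f),(255,255,255),1)
    return o
c=np.zeros((600,800,3),np.uint8)
a=crop(t,215,123,112,112,3)
a=crop(t,212,123,110,112,3); c[:336,:330]=a
a=crop(s,323,138,116,140,3)
c[:420,340:340+348]=a
a=crop(t,392,188,65,40,5); c[400:600,0:325]=a
a=crop(s,190,210,60,44,4); c[424:600,340:580]=a
cv2.imwrite("pics/comp.png",c)
E
```

```text
(no output)
```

View pics/comp.png

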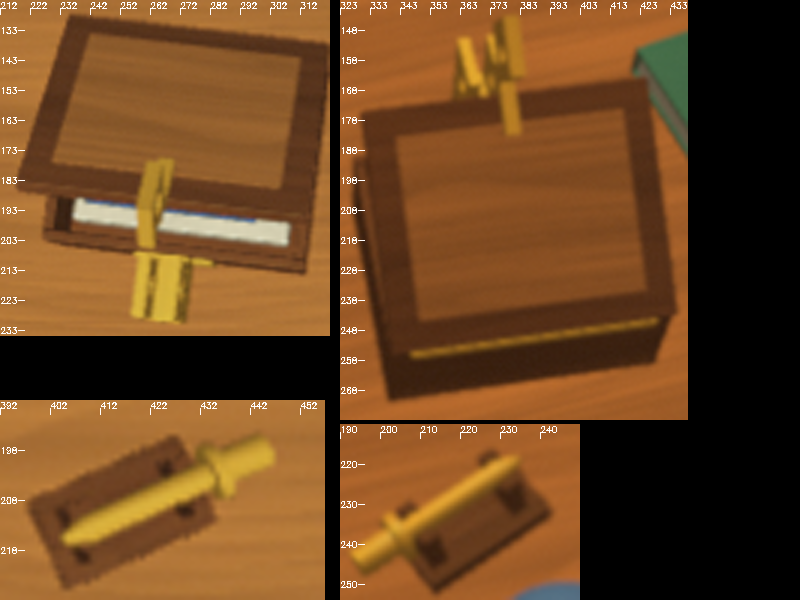

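```bash
cat > h.py <<'E'
import numpy as np,cv2
from station import robot, fingers, vision, workorder, recognise
from scipy.optimize import least_squares
def proj(c,P):
    k=vision.calibration(c); P=np.atleast_2d(P); q=P@k["extrinsics"][:3,:3].T+k["extrinsics"][:3,3]
    s=np.c_[q[:,0],-q[:,1]]/-q[:,2:]; s=s*(1+k["k1"]*(s**2).sum(1,keepdims=True))
    return s@np.diag([k["mtx"][0,0],k["mtx"][1,1]])+k["mtx"][:2,2]
def place(p,L):
    c,s=np.cos(p[2]),np.sin(p[2]); L=np.atleast_2d(L)
    return np.c_[p[0]+c*L[:,0]-s*L[:,1],p[1]+s*L[:,0]+c*L[:,1],L[:,2]]
def lid(a,u,y,h): return [.1-np.cos(a)*u+np.sin(a)*h, y, .09+np.sin(a)*u+np.cos(a)*h]
E
python3 - <<'E'
from h import *
# chest
def model(p):
    a=p[3]
    S=[lid(a,.2,-.12,.014),lid(a,.2,.12,.014),lid(a,0,.12,.014),lid(a,0,-.12,.014),[.1,-.12,0],[.1,.12,0]]
    T=[lid(a,0,.12,.014),lid(a,0,-.12,.014),lid(a,.2,.12,0),lid(a,.2,-.12,0),[-.1,.12,.09],[-.1,-.12,0]]
    return np.r_[proj("scene",place(p,S)),proj("top",place(p,T))]
obs=np.array([[329.7,175.3],[424.7,164],[435.3,242],[340.3,256.7],[339.7,271.3],[428,258.7],
 [235.3,128],[322,137.3],[218,185.3],[313,192],[226,203],[314,214]])
f=least_squares(lambda p:(model(p)-obs).ravel(),[.6,.05,0,.7],loss="soft_l1")
print("chest",f.x,np.degrees(f.x[2])); print(np.round(model(f.x)-obs,1).tolist())
print("fork",place(f.x,[[-.132,0,.137]]))
L=[[-.036,0,.045],[0,0,.045],[.09,0,.045]]
o2=np.array([[446,198],[435.6,202.4],[405,215.6],[193.75,244.5],[205.5,236],[233.75,219]])
m2=lambda p:np.r_[proj("top",place(p,L)),proj("scene",place(p,L))]
g=least_squares(lambda p:(m2(p)-o2).ravel(),[.5,-.35,2])
print("pin",g.x,np.degrees(g.x[2]));print(np.round(m2(g.x)-o2,1).tolist())
np.save("est.npy",np.r_[f.x,g.x])
c=f.x
for n,z,cam,px in(("globe",.11,"top",(404.7,143.4)),("mug",.09,"top",(186,147)),("book",.036,"top",(170.6,222.4))):
    r=least_squares(lambda q:(proj(cam,[q[0],q[1],z])-px).ravel(),[.6,0]); print(n,r.x)
E
```

```text
chest [ 0.61350581  0.05302268 -0.10942831  0.62467728] -6.269780104737801
[[-0.2, -0.3], [1.0, -1.7], [0.3, 0.6], [0.0, 0.2], [-1.2, 0.7], [-0.4, -0.4], [-0.9, -0.7], [-0.1, -1.2], [-0.7, -0.4], [1.5, 3.1], [-0.1, 0.4], [0.4, 0.2]]
fork [[0.48229534 0.0674384  0.137     ]]
pin [ 0.52972184 -0.39207261  1.96994209] 112.86936762496958
[[-0.5, -0.1], [-1.7, 0.5], [-0.3, -0.2], [-1.2, -0.0], [-0.9, 0.9], [-0.2, -0.4]]
globe [ 0.68556285 -0.30023567]
mug [0.6833478  0.29656686]
book [0.47709259 0.35412749]
```

The fit residuals are about 1 px. The crop confirms the brass headed pin lying in the notched rest at top (405–446, 198–216). Next I close the lid.

```bash
python3 - <<'E'
from h import *
e=np.load("est.npy"); c=e[:4]; yw=np.degrees(c[2])
print(robot.current_eef_rot(), robot.tip_reach)
for y in(yw+90,yw-90,yw,yw+180):
    q=robot.inverse_kinematics(place(c,[[-.132,-.04,.139]])[0].tolist(),[180,0,y]); print(y,None if q is None else np.round(q))
for y in(112.9,-67.1):
    q=robot.inverse_kinematics(place(e[4:],[[-.022,0,.043]])[0].tolist(),[180,0,y]); print(y,None if q is None else np.round(q))
fingers.gripper_to(0.0)
T=robot.tip_reach; R=[180,0,yw-90]
def tcp(a,clear,u=.183): 
    p=place(c,[lid(a,u,-.075,.014)])[0]; p[2]+=T+clear; return p.tolist()
a0=c[3]
robot.move_to(tcp(a0,.09),R)
print(robot.line_to(tcp(a0,.02),velocity=.1,f_stop=8))
f0=np.array(robot.current_contact_force())
for a in np.linspace(a0,0.03,8):
    s=robot.line_to(tcp(a,-.001),velocity=.12,f_stop=20); print(round(a,2),s,np.round(np.array(robot.current_contact_force())-f0,1))
    if s: break
print(robot.line_to(tcp(0,-.008),velocity=.03,f_stop=12),np.round(robot.current_tool_pos(),4),np.round(np.array(robot.current_contact_force())-f0,1),tcp(0,0))
robot.pause(.2)
robot.line_to((np.array(robot.current_tool_pos())+[0,0,.12]).tolist(),velocity=.2)
robot.move_to([.42,-.3,.3],R); fingers.gripper_to(1.0)
for k in("scene","top"): cv2.imwrite(f"pics/{k}1.png",vision.grab_frame(k)[...,::-1])
print(robot.current_time_s())
t=cv2.imread("pics/top1.png"); s=cv2.imread("pics/scene1.png")
def crop(im,x,y,w,h,f): 
    o=cv2.resize(im[y:y+h,x:x+w],(w*f,h*f),interpolation=cv2.INTER_CUBIC)
    for i in range(0,w,10): cv2.putText(o,str(x+i),(i*f,8),0,.28,(255,255,255),1); cv2.line(o,(i*f,8),(i*f,14),(255,255,255),1)
    for i in range(10,h,10): cv2.putText(o,str(y+i),(0,i*f+3),0,.28,(255,255,255),1); cv2.line(o,(18,i*f),(24,i*f),(255,255,255),1)
    return o
C=np.zeros((600,800,3),np.uint8)
C[:345,:345]=crop(t,212,123,115,115,3); C[:420,350:698]=crop(s,323,138,116,140,3)
C[350:600,:300]=crop(t,245,195,50,42,6)[:250]; C[424:600,350:590]=crop(s,340,140,60,44,4); cv2.imwrite("pics/comp1.png",C)
E
```

```text
[1.79995960e+02 7.85796831e-04 2.44005233e+01] 0.017
83.7302198952622 [ 25.  19. -38. 106.  13.  60. -24.]
-96.2697801047378 [ 42.  27. -61. 105.  26.  64. 145.]
-6.269780104737801 [  20.   18.  -31.  106.   11.   59. -111.]
173.7302198952622 [ 29.  20. -43. 105.  16.  60.  64.]
112.9 [ 46.  43. -18.  78.  14.  61.  50.]
-67.1 [  30.   42.   11.   79.   -8.   60. -115.]
False
0.62 False [ 0.2  0.9 -0.6]
0.54 False [-0.5  0.5  0.6]
0.45 False [-0.4 -0.1 -0.5]
0.37 False [-0.2 -0.  -0.9]
0.28 False [-0.  -0.2 -1. ]
0.2 False [-0.9  0.5 -0.3]
0.11 False [-0.6  1.   0.3]
0.03 False [ 0.4  1.1 -0.3]
True [ 0.5238 -0.0122  0.1211] [-0.5  0.5  6. ] [0.5228115038647382, -0.012464290268455754, 0.121]
13.525
```

View pics/comp1.png

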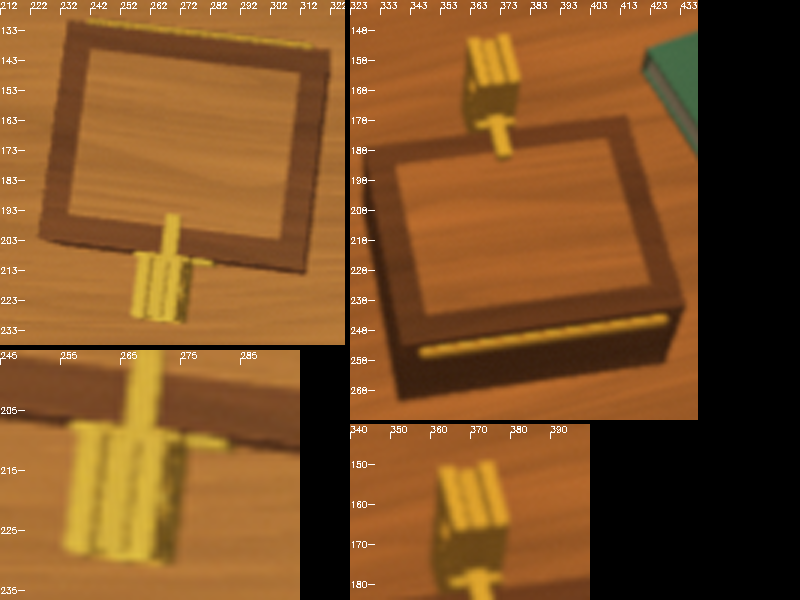

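The lid is shut and the lug lies in the fork; the fork's top spans (256–272, 208–230) in the top view. Next I refine the fork position and pick up the pin.

```bash
python3 - <<'E'
from h import *
e=np.load("est.npy")
def model(p):
    T=[[-.158,.018,.164],[-.158,-.018,.164],[-.106,-.018,.164],[-.106,.018,.164],[-.1,.12,.104],[-.1,-.12,.104],[.1,.12,.104],[.1,-.12,.104]]
    S=[[-.158,-.018,.164],[-.158,.018,.164],[-.106,.018,.164],[-.106,-.018,.164],[-.1,.12,.104],[-.1,-.12,.104],[.1,.12,.104],[.1,-.12,.104]]
    return np.r_[proj("top",place(p,T)),proj("scene",place(p,S))]
obs=np.array([[256.3,228.3],[270.8,229.7],[272.2,209.7],[258.7,208.3],[224.7,202],[314,212.3],[234.7,130.3],[321.7,139.7],
 [362.5,151],[375.75,149.3],[379.5,165],[366.75,166.5],[415.3,177],[329.7,188],[434.3,239.7],[340.7,252.7]])
f=least_squares(lambda p:(model(p)-obs).ravel(),e[:3],loss="soft_l1")
print(f.x,np.degrees(f.x[2]),place(f.x,[[-.132,0,.137]])); print(np.round(model(f.x)-obs,1).tolist())
e[:3]=f.x; e[3]=0; np.save("est.npy",e)
p=e[4:]; yw=np.degrees(p[2]); g=place(p,[[-.022,0,.043]])[0]
fingers.gripper_to(.75)
robot.move_to([g[0],g[1],.16],[180,0,yw])
print(np.round(robot.current_joint_positions()),robot.line_to(g.tolist(),velocity=.1,f_stop=8))
fingers.gripper_to(0,force=100); print("gap",robot.current_finger_gap()*85, np.round(robot.current_contact_force(),1))
robot.line_to([g[0],g[1],.17],velocity=.12)
print("gap",robot.current_finger_gap()*85,robot.current_gripper_force())
# stand in front of fork, right side: tip 30 mm off the cheek
c=e[:3]; R=[180,0,np.degrees(c[2])+90]
robot.move_to(place(c,[[-.132,-.018-.03-.09-.022,.137-.002]])[0].tolist(),R); robot.pause(.3)
for k in("scene","top"): cv2.imwrite(f"pics/{k}2.png",vision.grab_frame(k)[...,::-1])
print(robot.current_time_s(),robot.current_tool_pos(),robot.current_eef_rot())
t=cv2.imread("pics/top2.png"); s=cv2.imread("pics/scene2.png")
C=np.zeros((600,800,3),np.uint8)
def crop(im,x,y,w,h,f): 
    o=cv2.resize(im[y:y+h,x:x+w],(w*f,h*f),interpolation=cv2.INTER_CUBIC)
    for i in range(0,w,10): cv2.putText(o,str(x+i),(i*f,8),0,.28,(255,255,255),1); cv2.line(o,(i*f,8),(i*f,14),(255,255,255),1)
    for i in range(10,h,10): cv2.putText(o,str(y+i),(0,i*f+3),0,.28,(255,255,255),1); cv2.line(o,(18,i*f),(24,i*f),(255,255,255),1)
    return o
C[:300]=crop(t,245,185,133,50,6)[:,:800] if 0 else cv2.copyMakeBorder(crop(t,245,185,133,50,6),0,0,0,2,0)
C[300:]=cv2.copyMakeBorder(crop(s,270,135,133,50,6),0,0,0,2,0); cv2.imwrite("pics/comp2.png",C)
E
```

```text
[ 0.61445847  0.05360654 -0.12016035] -6.884680901921498 [[0.48341026 0.06942956 0.137     ]]
[[-0.7, -0.4], [-1.1, -0.1], [0.0, -0.5], [-0.5, -0.8], [-0.5, 0.2], [-1.0, 0.3], [-0.7, -1.0], [0.0, -0.6], [-0.9, -0.3], [-0.7, -0.1], [-0.2, -0.3], [-1.2, -0.2], [-0.7, -1.5], [-3.1, -1.5], [0.7, 0.3], [-1.1, 0.6]]
[ 66.  50. -62.  70.  43.  84.  33.] False
gap 17.279805938349984 [0.6 0.1 2.7]
gap 17.195771547674774 97.64486789703369
21.0417 [ 0.4644006  -0.08966451  0.13498636] [ 1.79996541e+02 -1.87466633e-02  8.30817562e+01]
```

View pics/comp2.png

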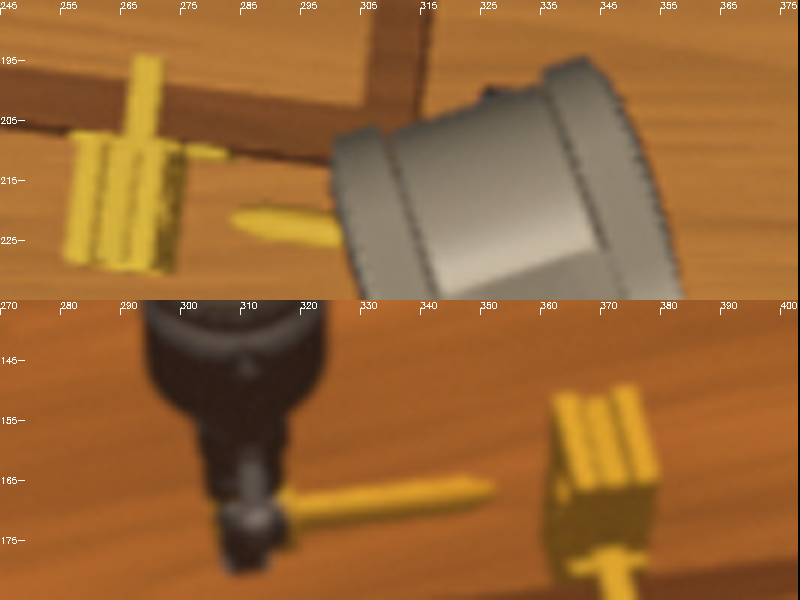

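The pin is held level on the right of the fork. Its tip is at top (283.5,221.3) and scene (352.2,166.3). I triangulate it relative to the fork.

```bash
python3 - <<'E'
from h import *
e=np.load("est.npy"); c=e[:3]
bt=np.array([.6,.45]); bs=np.array([.75,.2])
def inv(P): 
    d=np.array(P)-place(c,[[-.132,0,0]])[0]; k,s=np.cos(c[2]),np.sin(c[2]); return np.array([k*d[0]+s*d[1],-s*d[0]+k*d[1],d[2]-.137])
t,s=np.array([283.5,221.3]),np.array([352.2,166.3])
for b in(1,0):
    r=least_squares(lambda P:np.r_[proj("top",P)[0]-t+b*bt,proj("scene",P)[0]-s+b*bs]*1.,[.47,.02,.137])
    print("tip in fork mm",np.round(inv(r.x)*1000,1),np.round(r.fun,2))
# whole-pin fit in fork frame: origin y, z, x, yaw, pitch
def pt(q,x): 
    o=np.array([q[0],q[1],q[2]+.137]); d=np.array([np.sin(q[3]),np.cos(q[3])*np.cos(q[4]),np.sin(q[4])])
    L=o+x*d; L[0]-=.132; return place(c,L)[0]
def lin(cam,q,px): # signed offset from axis line
    a,b=proj(cam,pt(q,0))[0],proj(cam,pt(q,.09))[0]; n=np.array([-(b-a)[1],(b-a)[0]])/np.linalg.norm(b-a); return (px-a)@n
for b in (1,0):
    f=lambda q:np.r_[proj("top",pt(q,.09))[0]-t+b*bt,proj("scene",pt(q,.09))[0]-s+b*bs,lin("top",q,np.array([301.7,223.7])-b*bt),lin("scene",q,np.array([322.,169.1])-b*bs),proj("scene",pt(q,-.002))[0]-[317.8,171]+b*bs]
    r=least_squares(f,[0,-.138,0,0,0]); print(np.round(r.x[:3]*1000,1),np.round(np.degrees(r.x[3:]),1),np.round(r.fun,2))
E
```

```text
tip in fork mm [  0.1 -47.4   0.3] [ 0.5   0.13  0.53 -0.04]
tip in fork mm [ -0.6 -47.   -1.7] [-0.18 -0.05 -0.19  0.01]
[  -1.2 -137.8   -0.6] [0.9 1.1] [ 0.64  0.09  0.39 -0.15  0.05 -0.75  0.18 -0.66]
[  -1.6 -136.8   -2.4] [0.6 0.6] [-0.27 -0.02 -0.12 -0.07 -0.04 -0.73 -0.24 -0.63]
```

Tip and axis are within about 2 mm of the holes, so I insert with a force guard.

```bash
python3 - <<'E'
from h import *
e=np.load("est.npy"); c=e[:3]; d=place([0,0,c[2]],[[0,1,0]])[0]
p0=np.array(robot.current_tool_pos()); f0=np.array(robot.current_contact_force())
for a in(.045,.07,.095,.112,.126):
    s=robot.line_to((p0+a*d).tolist(),velocity=.06 if a<.12 else .03,f_stop=15)
    p=np.array(robot.current_tool_pos()); print(a,s,np.round((p-p0)@d*1000,1),np.round(np.array(robot.current_contact_force())-f0,1))
    if s: break
print(robot.current_time_s(),robot.current_finger_gap()*85)
E
```

```text
0.045 False 44.5 [-0.9  0.5  1.2]
0.07 False 70.3 [-0.2 -0.4  1.6]
0.095 False 95.3 [-0.1  0.7  0.6]
0.112 False 112.5 [-0.9  0.   0.1]
0.126 True 119.0 [ 0.8 -0.5  2. ]
23.9833 17.096636858316632
```

```bash
python3 - <<'E'
from h import *
fingers.gripper_to(.7); robot.pause(.2)
p=np.array(robot.current_tool_pos()); robot.line_to((p+[0,0,.13]).tolist(),velocity=.12)
robot.move_to([.4,-.3,.3],robot.current_eef_rot().tolist() if hasattr(robot.current_eef_rot(),'tolist') else robot.current_eef_rot())
t=vision.grab_frame("top")[...,::-1]; s=vision.grab_frame("scene")[...,::-1]
C=np.zeros((600,800,3),np.uint8)
r=lambda im,x,y:cv2.resize(np.ascontiguousarray(im[y:y+50,x:x+133]),(800,300),interpolation=cv2.INTER_CUBIC)
C[:300]=r(t,215,190); C[300:]=r(s,300,138); cv2.imwrite("pics/comp3.png",C)
cv2.imwrite("pics/top3.png",t)
e=np.load("est.npy"); c=e[:3]
for y in(-.054,-.018,.072): 
    P=place(c,[[-.132,y,.137]]); print(y,(proj("top",P)[0]-[215,190])*6,(proj("scene",P)[0]-[300,138])*6+[0,300])
print(robot.current_time_s())
E
```

```text
-0.054 [425.70468227 187.8969555 ] [296.92806517 470.50522906]
-0.018 [343.05666643 178.09783436] [377.2690284 460.6962332]
0.072 [137.49356615 153.63423541] [576.1100903  436.46101146]
27.2833
```

View pics/comp3.png

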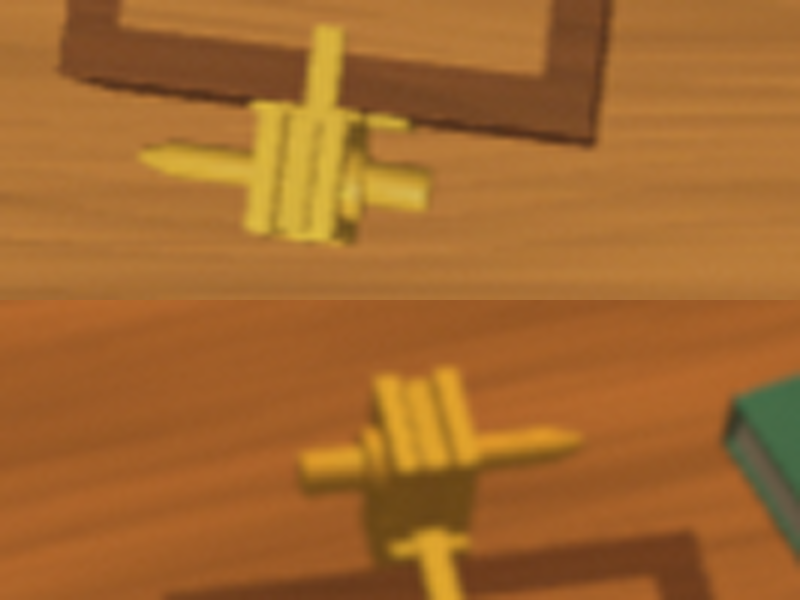

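The pin is through both cheeks with its head against the right one. The tip at (138,155) in the top crop and (580,438) in the scene crop matches the fully seated prediction to about 1 mm. I hand it in.

```bash
python3 -c "
from station import workorder
print(workorder.close_job())"
```

```text
the job is handed in; nothing more can be done
None
```

I shut the lid, pushed the pin home through the fork and lug, let go of it, and handed the job in at about 27 s of robot time. The arm did not go near the book, mug or globe, though I did not re-measure them, and no verdict came back at hand-in.

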